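# Clamp a glued replica cake in the bonding jig

### The job

The glued cake bar lying in the loaf tin has to cure in the bonding jig. Turn the clamp knob to free the jaw, slide the jaw open, and set the bar down gently in the channel - flat on the channel floor, right side up, lengthways; then slide the jaw up until the bar is held snugly between jaw and end stop, and turn the knob back to lock the jaw there. Leave the tart, the glue bottle and the brush pot where they are.

Things in the scene. Friction and masses are not known exactly. Their poses are not given: they have to be found in the camera images.
- jig: Bonding jig, fixed: dark steel base 116 (x) x 230 (y) x 12 mm; along its y runs a channel 58 mm wide between two aluminium walls (10 thick, 210 long, tops 62 mm above the bench). Channel floor = base top, 12 mm above the bench. A finger does not fit between a seated bar and a wall. Origin: centre of the base's underside, on the bench.
- stop_face (a point): Foot of the end stop's inner face, on the channel floor's centre line, at y = -90 mm of the jig. The fixed stop (58 wide, 15 thick, top 62 mm above the bench) closes the channel's -y end; the jaw slides on its +y side. Axes as the jig's.
- channel_mid (a point): Point on the channel's floor, on its centre line, at y = -20 mm of the jig: halfway between the end stop and the fully open jaw, 70 mm from each. Axes as the jig's: y along the channel away from the stop, x across, z up.
- jaw (a joint): Sliding steel jaw, block 56 wide, 50 long, top 64.5 mm above the bench. Value: clear gap in m from the end stop's face to the jaw's face, 0 (shut) to 0.14 (fully open); grows as the jaw moves to the jig's +y. Locked it holds against more than 20 N; free it slides with about 3 N and stays where left. The knob standing on it can serve as its handle.
- knob (a joint): Quarter-turn clamp knob on top of the jaw, vertical axis: 0 rad = free (bar along the channel), 1.57 = fully tight (bar across the channel), hard stops at both; tightens clockwise seen from above, stays where left. Below about 0.8 the jaw slides freely, beyond 1.2 it is locked. About 0.15 N m to turn.
- knob_grip (a point): Centre of the knob's grip bar, on the knob's axis, 25 mm behind the jaw's face, 91.5 mm above the bench; moves and turns with the knob. Black plastic bar 46 mm long (this point's y), 12 mm thick (its x), 22 mm tall (80.5 to 102.5 mm above the bench), on a round boss 22 mm across.
- cake_bar: Cake bar: rigid replica sponge with cream layer and brown crust on top, block 60 (x) x 42 (y) x 38 (z) mm, about 0.11 kg, loose. Origin: centre of its underside. It lies crosswise in the tin, its ends about 5 mm from the tin's long walls: there only its 42 mm width can be gripped, in the jig only its 60 mm length, so put it down on the bench between and take it again.
- tin: Steel loaf tin, fixed to the bench: 200 (x) x 74 (y) x 48 mm high outside (208 x 81 over the rim), walls and floor 2 mm thick, open on top. Origin: centre of its underside, on the bench. The bar lies in it with its length along the tin's y, about the middle of the tin's length (within 25 mm).
- tart: Bystander: round fruit tart replica, 72 mm diameter, 37 mm tall; origin: centre of its underside. Leave it alone.
- glue: Bystander: white glue bottle, 44 mm diameter, 100 mm tall; origin: centre of its underside. Leave it alone.
- brush_pot: Bystander: steel pot with brushes, 72 mm diameter, 85 mm tall, 190 mm with the brushes; origin: centre of its underside. Leave it alone.

How it is judged:
By the outcome, as a careful person would: the job done as asked, in the order asked, and still so for the second after the job is handed in, with the robot touching nothing.
It also fails if it takes over 72 s, if anything falls off the work surface, if the arm or the gripper's body presses on something with over 40 N, if the wrist force passes 120 N, or if a joint passes its speed limit or range.

### The arm

A 6-joint arm with a two-finger parallel gripper is mounted at the origin on the work surface. World frame = base frame: x ahead of the robot, y to its left, z up, the work surface at z = 0. Lengths are in mm, angles in rad, forces in N, time in s.
With the tool pointing down it reaches from about 275 to 725 mm from the base axis. Payload 5.6 kg.
Tool frame: the origin (TCP) lies on the centre line of the jaws, within the pads' length; the fingertips stand 11 mm ahead of it and the grasp point (between the pads) lies 8 mm behind it; z points along the fingers, y is the direction in which the jaws open and shut (so a half turn about z gives the same grasp; the last joint's range is limited). The gripper opens to 85 mm and grips with 20 to 120 N. Pads are 22 mm wide; open, the fingers measure 114 mm over their backs; the gripper's body (76 mm by 85 mm) begins 54 mm behind the grasp point. The pads swing forward as they close: fully open they stand 13 mm farther back than shut.
Start: joints at [1.615, 0.255, 0.108, 0, -1.424, -0.285], TCP at [131.136, 534.131, 242.283] pointing down, gripper open.
Joint ranges: [-2.95, 2.95], [-1.21, 1.97], [-1.09, 1.5], [-2.87, 1.71], [-2.94, -0.07], [-3.05, 3.05]. Speed limits (rad/s): [2.57, 2.57, 3.14, 3.14, 3.14, 3.14].

### API

Orientations are given as a unit quaternion [w, x, y, z].
In Python, from rig import * gives the robot as it stands. The module is installed in compiled form; this text tells all that it offers.
- The arm moves only by the tool arm_command, never from a script. Its argument "moves" is a list of rows, each a list of 6 numbers: the shift along the world's x, y, z normalised to -1 to 1, where 1 is 30 cm, then the turn, a rotation vector about the world's x, y, z normalised to -1 to 1, where 1 is 180 degrees. In form: [[dx, dy, dz, ax, ay, az], ...]. A call has 1 to 10 rows; each row is the pose to reach, as a shift and turn from the pose commanded when the call began, turning the shorter way round; what a row does not reach only later rows make up. A row lasts 1/10 s, in which the tool goes at most 50 mm and 8.59 degrees, less where a joint would pass 70% of its speed; a pose out of reach is approached as far as the arm can. A call with a number of a shift or a turn outside -1 to 1 is refused whole. A call with a gripper value outside its range is refused whole. "hand" is the gripper's target within -1 to 1 (fully open at 1, half-way at 0, shut at -1), set as the call begins (left out, the last holds). The fingers move at their own pace and stop on an object; "squeeze" is the grip in N (left out, the last holds). Time passes only in rows, so rows that repeat a pose let the fingers close. It gives the time, the measured TCP pose, the force and the opening at its end, in the units of the state.
- get_obs(): the state, without advancing time (a new reading comes with each control period).
- read_camera(name): name is "scene" or "top" or "wrist"; returns the picture (480x640x3 uint8, blue, green, red); there is no depth.
- camera_params(name): a dict with "vertical_fov" (degrees; the focal length in pixels is half the picture's height over the tangent of half this angle, whatever the lens; pixels are square), "cx", "cy" (the principal point, pixels), "extrinsics" (4x4, takes a point from camera to world coordinates); the wrist camera has in their place "T_tool_cam" (4x4, takes a point from camera to tool coordinates, whose origin is the TCP and whose axes are the flange's). Camera axes: x right, y up, looking along -z (the intrinsics and any distortion apply to the point x, -y, -z); pixel columns grow to the right and rows downward; lengths in mm; the calibration is good to about 2 mm. A picture is of the moment at which its call begins: read the wrist's pose just before it. camera_params takes no time and is no camera call.
- finish_job(): hands the job in, once; it reports no verdict.
The state is a dict: "time": time; "joint_pos": joint angles; "dq": joint speeds; "joint_torque": joint torques, N m; "tcp_pos": TCP position; "tcp_rot": TCP orientation; "force": force on the tool from outside, world axes, zero at the start; "ft_torque": the same for the moment, N m; "finger_gap": finger opening in mm.
Only numpy, scipy, OpenCV 4.12 (cv2) and the standard library are available. Lean on these libraries where they do the work, as an engineer would, in place of code of your own. Each camera call takes 0.05 s, during which the arm holds its last target. There are 200 camera calls.

## Working session

There is one attempt and no reset: what is moved stays moved. The work goes in short steps, Python scripts to look and compute and a tool call to move; the robot and the scene stay as the last step left them, time stands still between calls to the robot, and variables do not carry over. Pictures are saved under pics/ and viewed, about 8 in all and at most 12, crops included, and the job is handed in when it is done.

Besides the shell and the picture viewer there is one more tool, called after ">>>" by a JSON object that holds its "op" and its "data". arm_command: Moves the arm, as the interface text tells. Scaled input: -1 to 1 covers 30 cm each way for a shift and 180 degrees each way for a turn. Its arguments: {"type":"object","properties":{"moves":{"type":"array"},"hand":{"type":"number"},"squeeze":{"type":"number"}},"required":["moves"]}

```bash
mkdir -p pics
python3 - <<'E'
from rig import *
import cv2,numpy as np
np.set_printoptions(precision=4,suppress=True)
o=get_obs();print({k:np.round(o[k],3) for k in ('time','tcp_pos','tcp_rot','force','finger_gap')})
for n in("top","scene","wrist"):
    cv2.imwrite(f"pics/{n}0.png",read_camera(n));print(n,camera_params(n))
E
```

```text
{'time': np.float64(0.0), 'tcp_pos': array([130.982, 533.683, 241.406]), 'tcp_rot': array([ 0.001,  0.993, -0.12 , -0.   ]), 'force': array([-0.273,  0.11 , -0.774]), 'finger_gap': np.float64(85.352)}
top {'vertical_fov': 47.56184168701707, 'cx': 317.5322746313646, 'cy': 251.65235679824104, 'extrinsics': array([[  -0.024 ,    0.982 ,   -0.1871,  442.0488],
       [  -0.9996,   -0.0259,   -0.0077,  -36.5737],
       [  -0.0124,    0.1868,    0.9823, 1106.1083],
       [   0.    ,    0.    ,    0.    ,    1.    ]])}
scene {'vertical_fov': 49.767463593253865, 'cx': 320.65202587760336, 'cy': 243.33927859560245, 'extrinsics': array([[   0.0135,   -0.8736,    0.4865, 1040.4748],
       [   0.9998,    0.0189,    0.0062,  -54.5431],
       [  -0.0146,    0.4863,    0.8736,  824.3169],
       [   0.    ,    0.    ,    0.    ,    1.    ]])}
wrist {'vertical_fov': 58.60123175894897, 'cx': 320.3019120315329, 'cy': 239.68083099738743, 'T_tool_cam': array([[   0.0003,    0.9453,    0.3263,   84.1778],
       [   1.    ,   -0.0001,   -0.0007,   -0.6955],
       [  -0.0006,    0.3263,   -0.9453, -132.1653],
       [   0.    ,    0.    ,    0.    ,    1.    ]])}
```

View pics/top0.png

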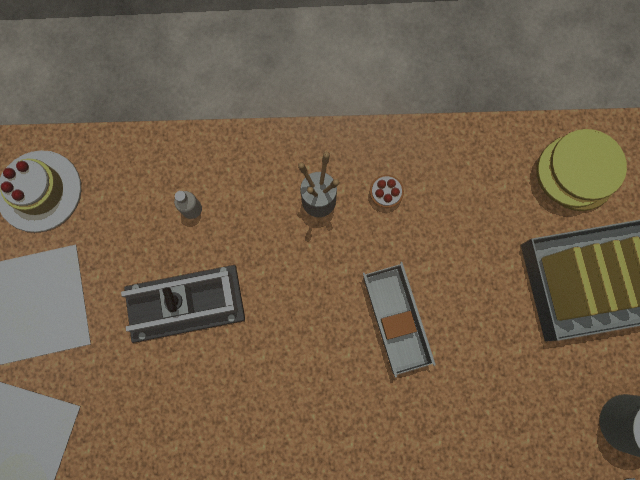

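View pics/scene0.png

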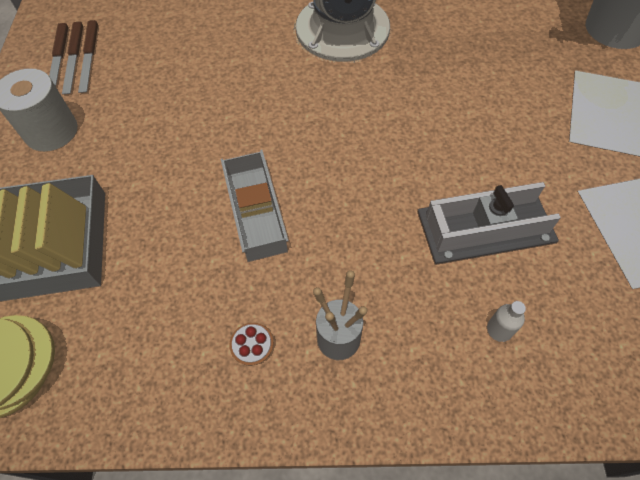

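```bash
cat > h.py <<'E'
from rig import *
import cv2,numpy as np
from scipy.spatial.transform import Rotation as R
np.set_printoptions(precision=4,suppress=True)
def cam(name,obs=None):
    p=camera_params(name); f=240/np.tan(np.radians(p['vertical_fov']/2))
    if name=='wrist':
        o=obs or get_obs(); q=o['tcp_rot']; T=np.eye(4)
        T[:3,:3]=R.from_quat([q[1],q[2],q[3],q[0]]).as_matrix(); T[:3,3]=o['tcp_pos']
        E=T@p['T_tool_cam']
    else: E=p['extrinsics']
    return E,f,p['cx'],p['cy']
def cast(c,px,z):
    E,f,cx,cy=c; px=np.atleast_2d(np.array(px,float))
    d=np.c_[(px[:,0]-cx)/f,-(px[:,1]-cy)/f,-np.ones(len(px))]@E[:3,:3].T
    return E[:3,3]+d*((z-E[2,3])/d[:,2])[:,None]
def proj(c,P):
    E,f,cx,cy=c; q=(np.atleast_2d(P)-E[:3,3])@E[:3,:3]
    return np.c_[cx-f*q[:,0]/q[:,2],cy+f*q[:,1]/q[:,2]]
def yaw(o):
    q=o['tcp_rot'];m=R.from_quat([q[1],q[2],q[3],q[0]]).as_matrix();return np.degrees(np.arctan2(m[1,1],m[0,1]))
E
python3 - <<'E'
from h import *
c=cam('top'); im=cv2.imread('pics/top0.png'); hsv=cv2.cvtColor(im,cv2.COLOR_BGR2HSV)
roi=np.zeros((480,640),np.uint8);roi[300:350,370:425]=1
m=((hsv[...,1]>120)&(hsv[...,2]>60)).astype(np.uint8)*roi
n,l,s,ce=cv2.connectedComponentsWithStats(m)
for i in range(1,n):
    if s[i,4]>100:
        r=cv2.minAreaRect(np.argwhere(l==i)[:,::-1].astype(np.float32)); print(s[i],r); P=cast(c,cv2.boxPoints(r),40);print(P,P.mean(0))
print('jig base',cast(c,[[237,266],[243,320],[131,341]],12))
print('tin rim',cast(c,[[364,271],[401,264],[433,366],[396,375]],48))
print('knob',cast(c,[[171,298]],102))
print('glue,pot,tart',cast(c,[[188,207],[319,205],[387,192]],[40]))
a=cv2.resize(im[250:360,105:265],None,fx=5,fy=5,interpolation=3);cv2.imwrite('pics/c1.png',a)
print(yaw(get_obs()))
E
```

```text
[382 311  35  28 654] ((398.50146484375, 324.7195739746094), (21.300764083862305, 30.85336685180664), 74.35775756835938)
[[ 509.3588 -147.9935   40.    ]
 [ 524.0359 -206.5272   40.    ]
 [ 484.2151 -215.4046   40.    ]
 [ 469.7274 -157.2656   40.    ]] [ 496.8343 -181.7977   40.    ]
[370 329  15  21 123] ((375.7351379394531, 340.3892517089844), (21.321226119995117, 11.910478591918945), 72.89727020263672)
[[ 484.3764 -120.0188   40.    ]
 [ 490.5533 -142.3259   40.    ]
 [ 451.4118 -152.6318   40.    ]
 [ 445.3144 -130.4715   40.    ]] [ 467.914 -136.362   40.   ]
jig base [[625.0012 136.824   12.    ]
 [515.2136 124.3961  12.    ]
 [479.1534 347.6993  12.    ]]
tin rim [[ 602.5476 -118.537    48.    ]
 [ 614.5685 -191.718    48.    ]
 [ 417.0842 -241.9807   48.    ]
 [ 402.089  -171.0838   48.    ]]
knob [[553.0503 244.8382 102.    ]]
glue,pot,tart [[ 744.299   232.4854   40.    ]
 [ 741.1981  -33.5177   40.    ]
 [ 764.7288 -172.3005   40.    ]]
-103.80066706516222
```

View pics/c1.png

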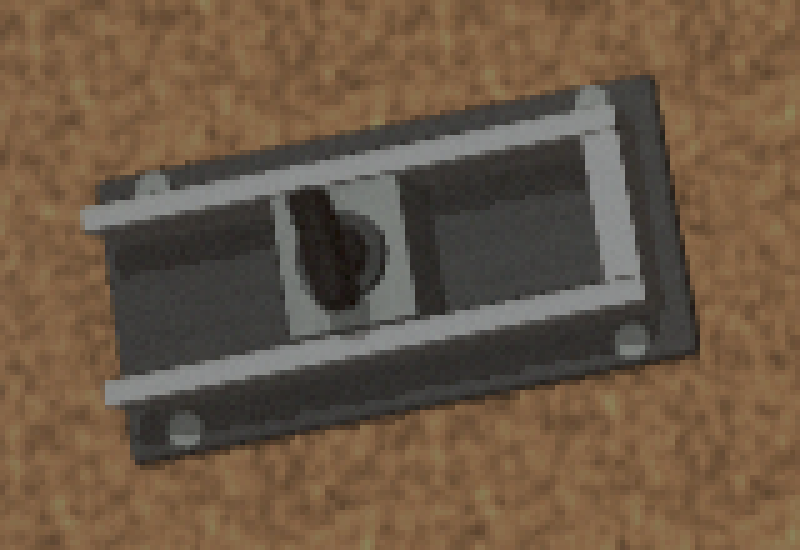

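Run:
```python
from h import *
c=cam('top')
def u(L): return np.array(L,float)/5+[105,250]
B=cast(c,u([[652,76],[698,352],[137,462],[100,182]]),12);print(B,B.mean(0),[np.linalg.norm(B[i]-B[i-1]) for i in range(4)])
W=cast(c,u([[612,105],[643,298],[106,404],[80,206]]),62);print(W,[np.linalg.norm(W[i]-W[i-1]) for i in range(4)])
print('axes deg', [np.degrees(np.arctan2(*(b-a)[1::-1])) for a,b in((B[1],B[2]),(B[0],B[3]),(W[1],W[2]),(W[0],W[3]))])
print('stop inner top',cast(c,u([[585,135],[606,280]]),62),'jaw',cast(c,u([[398,175],[415,312]]),64.5))
print('jaw back',cast(c,u([[275,198],[290,335]]),64.5))
print('knob',cast(c,u([[305,195],[345,305],[325,250]]),102))
```

```text
[[626.7393 140.0981  12.    ]
 [514.3384 121.1896  12.    ]
 [476.3311 344.7907  12.    ]
 [588.9708 364.3296  12.    ]] [551.5949 242.602   12.    ] [np.float64(227.39001667664857), np.float64(113.98019190768677), np.float64(226.80837074120615), np.float64(114.32181728886637)]
[[607.2845 147.5412  62.    ]
 [532.1398 135.1136  62.    ]
 [496.9095 340.1032  62.    ]
 [573.1071 353.3802  62.    ]] [np.float64(208.65703481900917), np.float64(76.16549689200068), np.float64(207.99491509648067), np.float64(77.34566056062987)]
axes deg [np.float64(99.64682727077339), np.float64(99.56087072559488), np.float64(99.75179450958753), np.float64(99.42736936241894)]
stop inner top [[595.7888 157.9469  62.    ]
 [539.3919 149.373   62.    ]] jaw [[581.6928 229.6785  64.5   ]
 [528.7638 222.0124  64.5   ]]
jaw back [[573.9755 277.0551  64.5   ]
 [521.1924 269.7149  64.5   ]]
knob [[570.0628 254.6058 102.    ]
 [528.8641 238.6515 102.    ]
 [549.3835 246.5977 102.    ]]
```

>>> {"op": "arm_command", "data": {"moves": [[0.7, -0.475, 0, 0, 0, -0.4], [0.7, -0.475, 0, 0, 0, -0.4], [0.7, -0.475, 0, 0, 0, -0.4], [0.7, -0.475, 0, 0, 0, -0.4], [0.7, -0.475, 0, 0, 0, -0.4], [0.7, -0.475, 0, 0, 0, -0.4], [0.7, -0.475, 0, 0, 0, -0.4], [0.7, -0.475, 0, 0, 0, -0.4], [0.7, -0.475, 0, 0, 0, -0.4]], "hand": -0.3}}

```text
time: 1.05
tcp_pos: [341.2, 391.3, 241.9]
tcp_rot: [0.0, 0.731, -0.683, 0.0]
force: [0.7, -0.4, 0.5]
finger_gap: 29.8
```

>>> {"op": "arm_command", "data": {"moves": [[0.7, -0.475, 0, 0, 0, -0.4], [0.7, -0.475, 0, 0, 0, -0.4], [0.7, -0.475, 0, 0, 0, -0.4], [0.7, -0.475, 0, 0, 0, -0.4], [0.7, -0.475, 0, 0, 0, -0.4], [0.7, -0.475, 0, 0, 0, -0.4], [0.7, -0.475, 0, 0, 0, -0.4], [0.7, -0.475, 0, 0, 0, -0.4], [0.7, -0.475, 0, 0, 0, -0.4], [0.7, -0.475, 0, 0, 0, -0.4]]}}

```text
time: 2.05
tcp_pos: [551.0, 249.0, 241.8]
tcp_rot: [-0.0, -0.192, 0.981, -0.0]
force: [-0.3, 0.2, 0.1]
finger_gap: 30.2
```

Run:
```python
from h import *
o=get_obs(); im=read_camera('wrist'); cv2.imwrite('pics/w1.png',im); np.savez('w1',q=o['tcp_rot'],p=o['tcp_pos'])
print(o['time'],o['tcp_pos'],yaw(o),o['joint_pos'],o['finger_gap'])
```

```text
2.05 [551.0316 249.014  241.819 ] 112.17335187263757 [ 0.6825  0.3659  0.2623 -0.0002 -1.468  -1.8663] 30.15449830412943
```

View pics/w1.png

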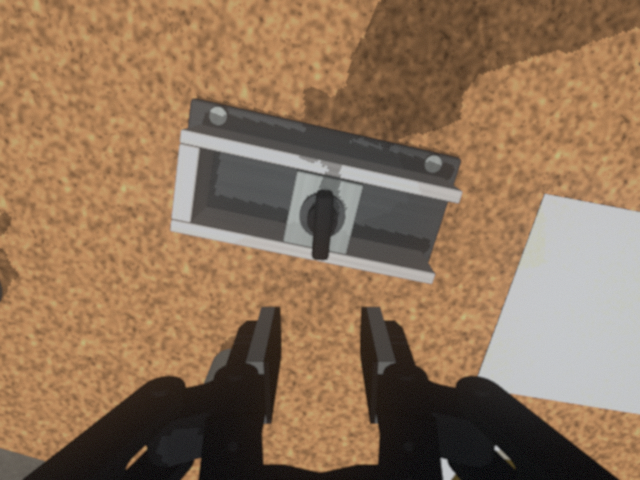

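Run:
```python
from h import *
z=np.load('w1.npz');c=cam('wrist',dict(tcp_rot=z['q'],tcp_pos=z['p']))
im=cv2.imread('pics/w1.png')
g=im.max(2);m=(g<38).astype(np.uint8);m[:180]=0;m[265:]=0;m[:,:295]=0;m[:,:][:,350:]=0
n,l,s,_=cv2.connectedComponentsWithStats(m);i=1+np.argmax(s[1:,4]);print(s[i])
for r in range(190,262,6):
    k=np.where(l[r]==i)[0]; print(r,k.min() if len(k) else None,k.max() if len(k) else None)
E1=c[0];print('cam',E1[:3,3])
P=cast(c,[[324,196],[321,257]],102.5);print(P,np.linalg.norm(P[1]-P[0]),P.mean(0),np.degrees(np.arctan2(*(P[0]-P[1])[1::-1])))
W=cast(c,[[183,130],[461,194],[432,282],[172,229]],62);print(W,W.mean(0),[np.linalg.norm(W[i]-W[i-1]) for i in range(4)],[np.degrees(np.arctan2(*(b-a)[1::-1])) for a,b in((W[0],W[1]),(W[3],W[2]))])
print('stop',cast(c,[[199,148],[192,224]],62),'jaw',cast(c,[[297,172],[286,241]],64.5))
```

```text
[323 194   1   2   2]
190 None None
196 None None
202 None None
208 None None
214 None None
220 None None
226 None None
232 None None
238 None None
244 None None
250 None None
256 None None
cam [473.1998 217.9637 374.059 ]
[[531.1937 244.0046 102.5   ]
 [571.2222 258.2566 102.5   ]] 42.4899876026216 [551.2079 251.1306 102.5   ] -160.4018427507237
[[533.4006 137.1074  62.    ]
 [499.9109 341.7017  62.    ]
 [572.1548 354.4543  62.    ]
 [607.6677 149.9963  62.    ]] [553.2835 245.8149  62.    ] [np.float64(75.37724083732795), np.float64(207.31706750332157), np.float64(73.36078763067839), np.float64(207.51921423353625)] [np.float64(99.29619215325854), np.float64(99.85356001371517)]
stop [[541.1937 151.291   62.    ]
 [598.0332 163.0229  62.    ]] jaw [[530.2518 222.729   64.5   ]
 [582.9024 234.0863  64.5   ]]
```

>>> {"op": "arm_command", "data": {"moves": [[0, 0.005, -0.1, 0, 0, -0.014], [0, 0.005, -0.2, 0, 0, -0.014], [0, 0.005, -0.3, 0, 0, -0.014], [0, 0.005, -0.38, 0, 0, -0.014], [0, 0.005, -0.43, 0, 0, -0.014], [0, 0.005, -0.47, 0, 0, -0.014], [0, 0.005, -0.49, 0, 0, -0.014], [0, 0.005, -0.49, 0, 0, -0.014]]}}

```text
time: 2.9
tcp_pos: [550.9, 250.5, 94.8]
tcp_rot: [-0.0, -0.171, 0.985, -0.0]
force: [0.3, 0.2, -0.3]
finger_gap: 30.1
```

>>> {"op": "arm_command", "data": {"moves": [[0, 0, 0, 0, 0, 0], [0, 0, 0, 0, 0, 0], [0, 0, 0, 0, 0, 0], [0, 0, 0, 0, 0, 0], [0, 0, 0, 0, 0, 0], [0, 0, 0, 0, 0, 0]], "hand": -1, "squeeze": 30}}

```text
time: 3.5
tcp_pos: [551.8, 250.7, 96.3]
tcp_rot: [0.001, -0.171, 0.985, 0.0]
force: [0.1, -2.4, 5.3]
finger_gap: 11.1
```

>>> {"op": "arm_command", "data": {"moves": [[0, 0, 0.005, 0, 0, 0.04], [0, 0, 0.005, 0, 0, 0.085], [0, 0, 0.005, 0, 0, 0.13], [0, 0, 0.005, 0, 0, 0.175], [0, 0, 0.005, 0, 0, 0.22], [0, 0, 0.005, 0, 0, 0.265], [0, 0, 0.005, 0, 0, 0.31], [0, 0, 0.005, 0, 0, 0.355], [0, 0, 0.005, 0, 0, 0.4], [0, 0, 0.005, 0, 0, 0.444]]}}

```text
time: 4.5
tcp_pos: [552.3, 250.7, 96.4]
tcp_rot: [-0.001, 0.766, -0.643, 0.001]
force: [6.5, -1.9, -3.3]
finger_gap: 11.1
```

Run:
```python
from h import *
o=get_obs(); print(o['time'],o['tcp_pos'],yaw(o),o['force'],o['ft_torque'],o['finger_gap'],o['joint_pos'])
```

```text
4.5 [552.2755 250.6917  96.3758] -170.08722020152615 [ 6.4916 -1.9003 -3.3299] [-0.5307 -2.2053 -0.1054] 11.092464816653772 [ 0.684   0.4435  0.0021  0.001  -1.1279 -0.5114]
```

>>> {"op": "arm_command", "data": {"moves": [[-0.004, 0.022, 0, 0, 0, 0], [-0.008, 0.05, 0, 0, 0, 0], [-0.014, 0.08, 0, 0, 0, 0], [-0.019, 0.11, 0, 0, 0, 0], [-0.024, 0.14, 0, 0, 0, 0], [-0.029, 0.17, 0, 0, 0, 0], [-0.034, 0.2, 0, 0, 0, 0], [-0.037, 0.22, 0, 0, 0, 0], [-0.037, 0.22, 0, 0, 0, 0]]}}

```text
time: 5.4
tcp_pos: [540.6, 317.8, 96.4]
tcp_rot: [-0.001, 0.764, -0.645, 0.0]
force: [4.1, 2.0, -2.7]
finger_gap: 11.0
```

Run:
```python
from h import *
o=get_obs(); print(o['time'],o['tcp_pos'],yaw(o),o['force'],o['ft_torque'],o['finger_gap'])
```

```text
5.4 [540.65   317.7604  96.37  ] -170.35495134284022 [ 4.0973  2.0001 -2.7298] [ 0.6875 -1.7267  0.0246] 10.96827960358699
```

>>> {"op": "arm_command", "data": {"moves": [[0, 0, 0, 0, 0, 0], [0, 0, 0, 0, 0, 0], [0, 0, 0, 0, 0, 0], [0, 0, 0.05, 0, 0, 0], [0, 0, 0.15, 0, 0, 0], [0, 0, 0.3, 0, 0, 0], [0, 0, 0.46, 0, 0, 0], [0, 0, 0.46, 0, 0, 0]], "hand": -0.3}}

```text
time: 6.2
tcp_pos: [542.7, 317.7, 243.3]
tcp_rot: [-0.007, 0.764, -0.645, 0.002]
force: [0.1, 0.0, 0.2]
finger_gap: 30.0
```

>>> {"op": "arm_command", "data": {"moves": [[-0.07, -0.85, 0, 0, 0, 0.026], [-0.07, -0.85, 0, 0, 0, 0.026], [-0.07, -0.85, 0, 0, 0, 0.026], [-0.07, -0.85, 0, 0, 0, 0.026], [-0.07, -0.85, 0, 0, 0, 0.026], [-0.07, -0.85, 0, 0, 0, 0.026], [-0.07, -0.85, 0, 0, 0, 0.026]], "hand": 0.7}}

```text
time: 6.9
tcp_pos: [518.7, 60.2, 235.0]
tcp_rot: [-0.0, 0.789, -0.615, -0.0]
force: [0.3, 0.3, 0.5]
finger_gap: 72.9
```

>>> {"op": "arm_command", "data": {"moves": [[-0.07, -0.81, 0, 0, 0, 0], [-0.07, -0.81, 0, 0, 0, 0], [-0.07, -0.81, 0, 0, 0, 0], [-0.07, -0.81, 0, 0, 0, 0], [-0.07, -0.81, 0, 0, 0, 0], [-0.07, -0.81, 0, 0, 0, 0], [-0.07, -0.81, 0, 0, 0, 0]]}}

```text
time: 7.6
tcp_pos: [498.4, -181.2, 234.3]
tcp_rot: [-0.0, 0.789, -0.614, -0.0]
force: [-0.1, 0.7, 0.4]
finger_gap: 72.4
```

Run:
```python
from h import *
o=get_obs(); im=read_camera('wrist'); cv2.imwrite('pics/w2.png',im);
t=read_camera('top'); 
cv2.imwrite('pics/w2t.png',np.hstack([cv2.resize(im,(400,300)),cv2.resize(t[240:360,100:260],(400,300))]))
np.savez('w2',q=o['tcp_rot'],p=o['tcp_pos'])
print(o['time'],o['tcp_pos'],yaw(o),o['joint_pos'],o['finger_gap'])
c=cam('wrist',o)
hsv=cv2.cvtColor(im,cv2.COLOR_BGR2HSV)
print(proj(c,[[497,-182,40],[480,-129,48]]))
```

```text
7.6 [ 498.356  -181.1742  234.2791] -165.77616594887277 [-0.0536  0.219   0.0409 -0.0006 -1.3933  0.302 ] 72.37314770450669
[[322.4172 204.1031]
 [326.6019 273.2696]]
```

View pics/w2t.png

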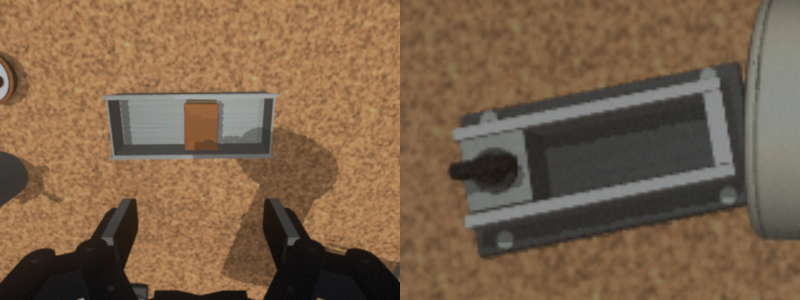

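Run:
```python
from h import *
z=np.load('w2.npz');c=cam('wrist',dict(tcp_rot=z['q'],tcp_pos=z['p']))
im=cv2.imread('pics/w2.png');hsv=cv2.cvtColor(im,cv2.COLOR_BGR2HSV)
print(hsv[200,322],hsv[164,322])
m=((hsv[...,1]>130)&(hsv[...,0]<14)).astype(np.uint8);m[:155]=0;m[245:]=0;m[:,:270]=0;m[:,370:]=0
n,l,s,_=cv2.connectedComponentsWithStats(m);i=1+np.argmax(s[1:,4]);print(s[i])
r=cv2.minAreaRect(np.argwhere(l==i)[:,::-1].astype(np.float32));print(r)
P=cast(c,cv2.boxPoints(r),40);print(P,P.mean(0),[np.linalg.norm(P[j]-P[j-1]) for j in range(4)],[np.degrees(np.arctan2(*(P[j]-P[j-1])[1::-1])) for j in range(4)])
```

```text
[ 13 160 137] [ 19 121  99]
[ 296  166   53   74 3778]
((322.0, 202.5), (73.0, 52.0), 90.0)
[[ 523.9078 -205.9822   40.    ]
 [ 485.4968 -215.7299   40.    ]
 [ 469.8161 -159.0154   40.    ]
 [ 510.4922 -148.6962   40.    ]] [ 497.4282 -182.356    40.    ] [np.float64(58.835910555071024), np.float64(39.62856160575996), np.float64(58.8423244289158), np.float64(41.96463312287343)] [np.float64(-76.81964953005668), np.float64(-165.76046662136812), np.float64(105.45529021381628), np.float64(14.235136061984077)]
```

>>> {"op": "arm_command", "data": {"moves": [[-0.003, -0.003, -0.15, 0, 0, 0], [-0.003, -0.003, -0.3, 0, 0, 0], [-0.003, -0.003, -0.43, 0, 0, 0], [-0.003, -0.003, -0.54, 0, 0, 0], [-0.003, -0.003, -0.61, 0, 0, 0], [-0.003, -0.003, -0.66, 0, 0, 0], [-0.003, -0.003, -0.695, 0, 0, 0], [-0.003, -0.003, -0.695, 0, 0, 0]]}}

```text
time: 8.5
tcp_pos: [496.6, -181.0, 25.1]
tcp_rot: [0.001, 0.79, -0.613, -0.001]
force: [-0.4, -1.3, 0.5]
finger_gap: 72.5
```

>>> {"op": "arm_command", "data": {"moves": [[0, 0, 0, 0, 0, 0], [0, 0, 0, 0, 0, 0], [0, 0, 0, 0, 0, 0], [0, 0, 0, 0, 0, 0], [0, 0, 0, 0, 0, 0], [0, 0, 0, 0, 0, 0]], "hand": -1, "squeeze": 25}}

```text
time: 9.1
tcp_pos: [498.0, -182.3, 27.4]
tcp_rot: [-0.001, 0.79, -0.614, 0.001]
force: [-0.4, 1.9, 6.7]
finger_gap: 41.3
```

>>> {"op": "arm_command", "data": {"moves": [[0, 0, 0.03, 0, 0, 0], [0, 0, 0.08, 0, 0, 0], [0, 0, 0.15, 0, 0, 0], [0, 0, 0.25, 0, 0, 0], [0, 0, 0.35, 0, 0, 0], [0, 0, 0.35, 0, 0, 0]]}}

```text
time: 9.7
tcp_pos: [499.5, -183.1, 136.1]
tcp_rot: [-0.002, 0.79, -0.614, 0.004]
force: [1.2, 0.4, -0.8]
finger_gap: 41.8
```

>>> {"op": "arm_command", "data": {"moves": [[-0.016, 0.16, 0, 0, 0, -0.01], [-0.032, 0.32, 0, 0, 0, -0.02], [-0.05, 0.48, 0, 0, 0, -0.026], [-0.06, 0.6, -0.05, 0, 0, -0.026], [-0.065, 0.68, -0.15, 0, 0, -0.026], [-0.065, 0.68, -0.25, 0, 0, -0.026], [-0.065, 0.68, -0.31, 0, 0, -0.026], [-0.065, 0.68, -0.34, 0, 0, -0.026], [-0.065, 0.68, -0.34, 0, 0, -0.026]]}}

```text
time: 10.6
tcp_pos: [476.6, 21.3, 28.2]
tcp_rot: [0.001, 0.764, -0.646, -0.001]
force: [-0.2, -0.4, -1.5]
finger_gap: 41.5
```

Run:
```python
from h import *
o=get_obs(); print(o['time'],o['tcp_pos'],yaw(o),o['force'],o['finger_gap'],R.from_quat(o['tcp_rot'][[1,2,3,0]]).as_matrix()[:,2])
```

```text
10.6 [476.6166  21.2605  28.2183] -170.41898078319034 [-0.1795 -0.3557 -1.5496] 41.469323981570554 [-0.0029 -0.001  -1.    ]
```

Lower in small steps until contact.

>>> {"op": "arm_command", "data": {"moves": [[0, 0, -0.004, 0, 0, 0], [0, 0, -0.008, 0, 0, 0], [0, 0, -0.008, 0, 0, 0]]}}

```text
time: 10.9
tcp_pos: [478.1, 21.7, 27.6]
tcp_rot: [-0.001, 0.764, -0.646, 0.0]
force: [-0.3, -0.1, -1.4]
finger_gap: 41.6
```

>>> {"op": "arm_command", "data": {"moves": [[0, 0, -0.004, 0, 0, 0], [0, 0, -0.008, 0, 0, 0], [0, 0, -0.008, 0, 0, 0]]}}

```text
time: 11.2
tcp_pos: [478.0, 21.8, 25.4]
tcp_rot: [-0.0, 0.764, -0.645, 0.0]
force: [-3.2, 0.8, 5.4]
finger_gap: 41.5
```

>>> {"op": "arm_command", "data": {"moves": [[0, 0, 0, 0, 0, 0], [0, 0, 0, 0, 0, 0], [0, 0, 0, 0, 0, 0], [0, 0, 0.1, 0, 0, 0], [0, 0, 0.25, 0, 0, 0], [0, 0, 0.4, 0, 0, 0], [0, 0, 0.5, 0, 0, 0.04], [0, 0, 0.5, 0, 0, 0.08], [0, 0, 0.5, 0, 0, 0.12]], "hand": 0.8}}

```text
time: 12.1
tcp_pos: [478.2, 22.0, 175.7]
tcp_rot: [-0.001, 0.872, -0.489, 0.001]
force: [-0.7, 0.0, -0.1]
finger_gap: 76.7
```

>>> {"op": "arm_command", "data": {"moves": [[0, 0, 0, 0, 0, 0.38], [0, 0, 0, 0, 0, 0.38], [0, 0, 0, 0, 0, 0.38], [0, 0, 0, 0, 0, 0.38], [0, 0, 0, 0, 0, 0.38], [0, 0, 0, 0, 0, 0.38], [0, 0, 0, 0, 0, 0.38], [0, 0, 0, 0, 0, 0.38], [0, 0, 0, 0, 0, 0.38], [0, 0, 0, 0, 0, 0.38]]}}

```text
time: 13.1
tcp_pos: [477.6, 21.7, 174.4]
tcp_rot: [0.0, 0.997, 0.082, -0.0]
force: [0.4, -0.1, 0.3]
finger_gap: 76.9
```

Run:
```python
from h import *
o=get_obs(); im=read_camera('wrist'); cv2.imwrite('pics/w3.png',im)
print(o['time'],o['tcp_pos'],yaw(o),o['joint_pos'],o['finger_gap'])
c=cam('wrist',o); print(proj(c,[[478,22,38]]))
cv2.imwrite('pics/w3s.png',cv2.resize(im,(480,360)))
```

```text
13.1 [477.5873  21.7214 174.3899] -80.62076664102517 [ 0.3743  0.1468 -0.2042 -0.     -1.22    1.3602] 76.88011965098806
[[320.7016 227.0607]]
```

View pics/w3s.png

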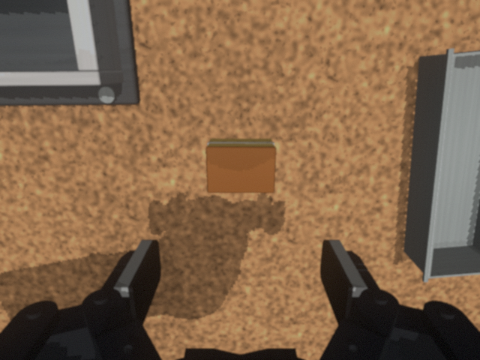

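>>> {"op": "arm_command", "data": {"moves": [[0, 0, -0.15, 0, 0, 0], [0, 0, -0.28, 0, 0, 0], [0, 0, -0.38, 0, 0, 0], [0, 0, -0.45, 0, 0, 0], [0, 0, -0.49, 0, 0, 0], [0, 0, -0.505, 0, 0, 0], [0, 0, -0.505, 0, 0, 0]]}}

```text
time: 13.85
tcp_pos: [477.5, 21.6, 22.7]
tcp_rot: [0.0, 0.997, 0.083, -0.0]
force: [0.9, -0.4, 0.3]
finger_gap: 76.6
```

>>> {"op": "arm_command", "data": {"moves": [[0, 0, 0, 0, 0, 0], [0, 0, 0, 0, 0, 0], [0, 0, 0, 0, 0, 0], [0, 0, 0, 0, 0, 0], [0, 0, 0, 0, 0, 0], [0, 0, 0, 0, 0, 0]], "hand": -1, "squeeze": 25}}

```text
time: 14.45
tcp_pos: [478.5, 22.0, 24.0]
tcp_rot: [-0.0, 0.996, 0.084, 0.001]
force: [-0.8, -0.1, 5.9]
finger_gap: 59.2
```

Run:
```python
from h import *
o=get_obs(); print(o['time'],o['tcp_pos'],yaw(o),o['force'],o['finger_gap'])
```

```text
14.45 [478.4815  21.9671  23.9718] -80.38922323351564 [-0.8155 -0.1344  5.9456] 59.193297583651244
```

>>> {"op": "arm_command", "data": {"moves": [[0, 0, 0.03, 0, 0, 0], [0, 0, 0.1, 0, 0, 0], [0, 0, 0.2, 0, 0, 0], [0, 0, 0.33, 0, 0, 0], [0, 0, 0.4, 0, 0, 0], [0, 0, 0.4, 0, 0, 0], [0, 0, 0.4, 0, 0, 0]]}}

```text
time: 15.15
tcp_pos: [477.1, 21.8, 142.8]
tcp_rot: [-0.0, 0.997, 0.083, -0.0]
force: [0.1, 0.1, -2.0]
finger_gap: 59.4
```

Run:
```python
from h import *
o=get_obs(); print(o['time'],o['tcp_pos'],yaw(o),o['force'],o['finger_gap'])
```

```text
15.15 [477.1028  21.8127 142.8229] -80.42100069414586 [ 0.1245  0.1229 -2.0209] 59.43696417919328
```

>>> {"op": "arm_command", "data": {"moves": [[0.06, 0.15, 0, 0, 0, 0], [0.12, 0.3, 0, 0, 0, 0], [0.18, 0.45, 0, 0, 0, 0], [0.24, 0.6, 0, 0, 0, 0], [0.264, 0.675, 0, 0, 0, 0], [0.264, 0.675, -0.1, 0, 0, 0], [0.264, 0.675, -0.12, 0, 0, 0], [0.264, 0.675, -0.12, 0, 0, 0]]}}

```text
time: 15.95
tcp_pos: [555.1, 222.9, 104.4]
tcp_rot: [0.002, 0.997, 0.084, -0.003]
force: [0.1, 0.0, -1.3]
finger_gap: 59.9
```

Run:
```python
from h import *
o=get_obs(); im=read_camera('wrist'); cv2.imwrite('pics/w4.png',im)
np.savez('w4',q=o['tcp_rot'],p=o['tcp_pos'])
print(o['time'],o['tcp_pos'],yaw(o),o['joint_pos'],o['finger_gap'])
```

```text
15.95 [555.1042 222.9176 104.3677] -80.4178399307092 [ 0.6427  0.4271 -0.0015 -0.0004 -1.1486  1.0955] 59.90327651693052
```

View pics/w4.png

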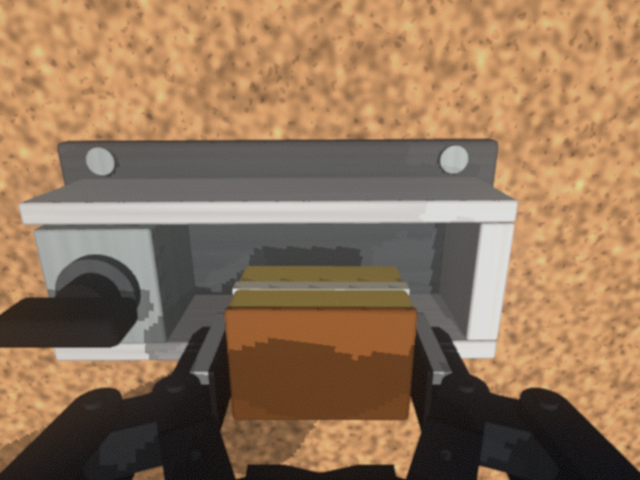

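Run:
```python
from h import *
z=np.load('w4.npz');c=cam('wrist',dict(tcp_rot=z['q'],tcp_pos=z['p']))
B=cast(c,[[227,308],[415,308],[410,419],[232,419]],118.4);print(B,B.mean(0),[np.linalg.norm(B[j]-B[j-1]) for j in range(4)])
W=cast(c,[[45,223],[514,222],[495,344],[66,348]],62)  # inner edges far, near
print(W)
y=np.array([-.167,.986]);x=np.array([.986,.167]);C=np.array([553,244])
print('jig xy bar',[( (b[:2]-C)@x,(b[:2]-C)@y) for b in [B.mean(0),z['p']]]);print('walls',[((w[:2]-C)@x,(w[:2]-C)@y) for w in W])
S=cast(c,[[479,224],[470,340]],62);J=cast(c,[[152,229],[163,340]],64.5)
print('stop',[(s[:2]-C)@y for s in S],'jaw',[(s[:2]-C)@y for s in J])
```

```text
[[571.3951 255.4987 118.4   ]
 [580.9838 198.2062 118.4   ]
 [539.1249 189.6761 118.4   ]
 [529.1437 249.7481 118.4   ]] [555.1619 223.2823 118.4   ] [np.float64(42.641040195816466), np.float64(58.089354277004524), np.float64(42.71923034809989), np.float64(60.89553590444007)]
[[566.7045 343.8722  62.    ]
 [600.2071 147.3074  62.    ]
 [540.807  137.1751  62.    ]
 [505.2478 336.7966  62.    ]]
jig xy bar [(np.float64(-1.3282350383492327), np.float64(-20.78871007894035)), (np.float64(-1.4460181719784526), np.float64(-21.138669545996763))]
walls [(np.float64(30.191311561829085), np.float64(96.18532805724134)), (np.float64(30.398528181089066), np.float64(-103.22246406609851)), (np.float64(-29.862049353381384), np.float64(-103.29309813524627)), (np.float64(-31.586605018585665), np.float64(99.47206755105466))]
stop [np.float64(-88.40692696375245), np.float64(-91.20636018142886)] jaw [np.float64(50.132265430904404), np.float64(52.10464841548011)]
```

>>> {"op": "arm_command", "data": {"moves": [[0.004, 0.001, -0.04, 0, 0, 0], [0.004, 0.001, -0.08, 0, 0, 0], [0.004, 0.001, -0.12, 0, 0, 0], [0.004, 0.001, -0.15, 0, 0, 0], [0.004, 0.001, -0.18, 0, 0, 0], [0.004, 0.001, -0.2, 0, 0, 0], [0.004, 0.001, -0.212, 0, 0, 0], [0.004, 0.001, -0.212, 0, 0, 0]]}}

```text
time: 16.8
tcp_pos: [557.9, 224.5, 42.9]
tcp_rot: [0.0, 0.996, 0.084, -0.0]
force: [0.1, -0.2, -1.3]
finger_gap: 59.5
```

>>> {"op": "arm_command", "data": {"moves": [[0, 0, -0.004, 0, 0, 0], [0, 0, -0.008, 0, 0, 0], [0, 0, -0.008, 0, 0, 0]]}}

```text
time: 17.1
tcp_pos: [558.1, 224.6, 41.1]
tcp_rot: [-0.0, 0.996, 0.084, 0.0]
force: [0.1, 0.1, -0.6]
finger_gap: 59.9
```

>>> {"op": "arm_command", "data": {"moves": [[-0.003, 0, -0.005, 0, 0, 0], [-0.003, 0, -0.01, 0, 0, 0], [-0.003, 0, -0.01, 0, 0, 0]]}}

```text
time: 17.4
tcp_pos: [556.9, 224.4, 37.8]
tcp_rot: [0.0, 0.996, 0.084, -0.0]
force: [-0.1, 1.0, -1.9]
finger_gap: 59.4
```

>>> {"op": "arm_command", "data": {"moves": [[0, 0, -0.003, 0, 0, 0], [0, 0, -0.005, 0, 0, 0], [0, 0, -0.005, 0, 0, 0]]}}

```text
time: 17.7
tcp_pos: [557.1, 224.5, 36.3]
tcp_rot: [0.0, 0.996, 0.084, -0.0]
force: [0.2, 0.5, -2.3]
finger_gap: 59.3
```

>>> {"op": "arm_command", "data": {"moves": [[0, 0, -0.002, 0, 0, 0], [0, 0, -0.004, 0, 0, 0], [0, 0, -0.004, 0, 0, 0]]}}

```text
time: 18.0
tcp_pos: [557.2, 224.6, 36.0]
tcp_rot: [-0.0, 0.996, 0.084, 0.0]
force: [-3.0, -1.0, 4.7]
finger_gap: 59.3
```

Run:
```python
from h import *
o=get_obs(); print(o['time'],o['tcp_pos'],yaw(o),o['force'],o['finger_gap'])
```

```text
18.0 [557.2036 224.5506  36.0206] -80.3845997555316 [-2.9523 -1.0389  4.6576] 59.3180196215745
```

>>> {"op": "arm_command", "data": {"moves": [[0, 0, 0, 0, 0, 0], [0, 0, 0, 0, 0, 0], [0, 0, 0, 0, 0, 0], [0, 0, 0.03, 0, 0, 0], [0, 0, 0.1, 0, 0, 0], [0, 0, 0.22, 0, 0, 0], [0, 0, 0.36, 0, 0, 0], [0, 0, 0.5, 0, 0, 0], [0, 0, 0.5, 0, 0, 0]], "hand": 0.65}}

```text
time: 18.9
tcp_pos: [560.5, 225.7, 193.4]
tcp_rot: [-0.002, 0.996, 0.084, 0.006]
force: [0.3, 0.6, 0.0]
finger_gap: 70.4
```

>>> {"op": "arm_command", "data": {"moves": [[0, 0, 0, 0, 0, -0.5], [0, 0, 0, 0, 0, -0.5], [-0.055, 0.31, 0, 0, 0, -0.5], [-0.055, 0.31, 0, 0, 0, -0.5], [-0.055, 0.31, 0, 0, 0, -0.5], [-0.055, 0.31, 0, 0, 0, -0.5], [-0.055, 0.31, 0, 0, 0, -0.5], [-0.055, 0.31, 0, 0, 0, -0.5], [-0.055, 0.31, 0, 0, 0, -0.5], [-0.055, 0.31, 0, 0, 0, -0.5]], "hand": -0.3}}

```text
time: 19.9
tcp_pos: [540.7, 317.5, 185.7]
tcp_rot: [-0.0, 0.785, -0.619, 0.0]
force: [0.0, -0.6, -0.4]
finger_gap: 29.8
```

Run:
```python
from h import *
for i in range(1): o=get_obs(); im=read_camera('wrist'); cv2.imwrite('pics/w5.png',im)
np.savez('w5',q=o['tcp_rot'],p=o['tcp_pos'])
print(o['time'],o['tcp_pos'],yaw(o),o['joint_pos'],o['finger_gap'])
```

```text
19.9 [540.7044 317.5316 185.7126] -166.5132999056098 [ 0.7799  0.4276  0.2133  0.0001 -1.356  -0.5445] 29.828380725608895
```

View pics/w5.png

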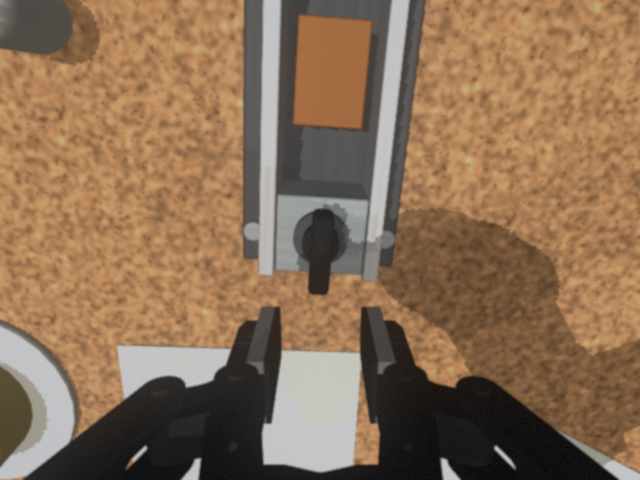

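>>> {"op": "arm_command", "data": {"moves": [[0, 0, -0.08, 0, 0, -0.021], [0, 0, -0.16, 0, 0, -0.021], [0, 0, -0.23, 0, 0, -0.021], [0, 0, -0.27, 0, 0, -0.021], [0, 0, -0.295, 0, 0, -0.021], [0, 0, -0.295, 0, 0, -0.021]]}}

```text
time: 20.55
tcp_pos: [540.5, 317.3, 96.3]
tcp_rot: [0.001, 0.767, -0.642, -0.0]
force: [0.3, -0.5, 0.1]
finger_gap: 29.7
```

>>> {"op": "arm_command", "data": {"moves": [[0, 0, 0, 0, 0, 0], [0, 0, 0, 0, 0, 0], [0, 0, 0, 0, 0, 0], [0, 0, 0, 0, 0, 0], [0, 0, 0, 0, 0, 0]], "hand": -1, "squeeze": 40}}

```text
time: 21.05
tcp_pos: [540.9, 317.8, 98.1]
tcp_rot: [-0.001, 0.766, -0.642, 0.0]
force: [-2.4, 0.2, 6.4]
finger_gap: 11.5
```

Run:
```python
from h import *
o=get_obs(); print(o['time'],o['tcp_pos'],yaw(o),o['force'],o['finger_gap'],R.from_quat(o['tcp_rot'][[1,2,3,0]]).as_matrix()[:,2])
```

```text
21.05 [540.8852 317.8296  98.0678] -169.92504173162772 [-2.3656  0.1584  6.4495] 11.48390804183609 [ 0.0013  0.001  -1.    ]
```

>>> {"op": "arm_command", "data": {"moves": [[0.004, -0.025, 0, 0, 0, 0], [0.009, -0.055, 0, 0, 0, 0], [0.015, -0.085, 0, 0, 0, 0], [0.02, -0.115, 0, 0, 0, 0], [0.025, -0.145, 0, 0, 0, 0], [0.029, -0.17, 0, 0, 0, 0], [0.033, -0.195, 0, 0, 0, 0], [0.037, -0.22, 0, 0, 0, 0], [0.042, -0.245, 0, 0, 0, 0], [0.042, -0.245, 0, 0, 0, 0]]}}

```text
time: 22.05
tcp_pos: [553.7, 244.0, 98.1]
tcp_rot: [-0.001, 0.766, -0.642, 0.0]
force: [-2.1, -0.5, 5.7]
finger_gap: 10.9
```

>>> {"op": "arm_command", "data": {"moves": [[0.001, -0.005, 0, 0, 0, 0], [0.002, -0.01, 0, 0, 0, 0], [0.002, -0.01, 0, 0, 0, 0]]}}

```text
time: 22.35
tcp_pos: [554.1, 242.0, 98.1]
tcp_rot: [-0.001, 0.766, -0.642, -0.0]
force: [-3.5, 1.3, 6.2]
finger_gap: 10.9
```

>>> {"op": "arm_command", "data": {"moves": [[0.001, -0.004, 0, 0, 0, 0], [0.001, -0.008, 0, 0, 0, 0], [0.001, -0.008, 0, 0, 0, 0]]}}

```text
time: 22.65
tcp_pos: [554.5, 239.7, 98.1]
tcp_rot: [-0.001, 0.766, -0.642, -0.0]
force: [-3.1, 2.8, 5.4]
finger_gap: 11.2
```

>>> {"op": "arm_command", "data": {"moves": [[0.001, -0.003, 0, 0, 0, 0], [0.001, -0.006, 0, 0, 0, 0], [0.001, -0.006, 0, 0, 0, 0]]}}

```text
time: 22.95
tcp_pos: [554.6, 239.1, 98.1]
tcp_rot: [-0.002, 0.767, -0.642, -0.001]
force: [-4.5, 6.0, 6.4]
finger_gap: 11.0
```

>>> {"op": "arm_command", "data": {"moves": [[0, -0.004, 0, 0, 0, 0], [0, -0.008, 0, 0, 0, 0], [0, -0.008, 0, 0, 0, 0]]}}

```text
time: 23.25
tcp_pos: [554.6, 238.9, 98.1]
tcp_rot: [-0.004, 0.767, -0.642, -0.002]
force: [-5.5, 12.4, 3.3]
finger_gap: 11.1
```

>>> {"op": "arm_command", "data": {"moves": [[0, 0, 0, 0, 0, -0.04], [0, 0, 0, 0, 0, -0.085], [0, 0, 0, 0, 0, -0.13], [0, 0, 0, 0, 0, -0.175], [0, 0, 0, 0, 0, -0.22], [0, 0, 0, 0, 0, -0.265], [0, 0, 0, 0, 0, -0.31], [0, 0, 0, 0, 0, -0.355], [0, 0, 0, 0, 0, -0.4], [0, 0, 0, 0, 0, -0.445]]}}

```text
time: 24.25
tcp_pos: [554.1, 239.0, 98.2]
tcp_rot: [0.002, -0.171, 0.985, 0.004]
force: [-7.9, 12.2, 6.2]
finger_gap: 11.0
```

>>> {"op": "arm_command", "data": {"moves": [[0, 0, 0, 0, 0, -0.03], [0, 0, 0, 0, 0, -0.055], [0, 0, 0, 0, 0, -0.055]]}}

```text
time: 24.55
tcp_pos: [554.1, 239.1, 98.2]
tcp_rot: [0.001, -0.087, 0.996, 0.004]
force: [-7.2, 12.9, 6.6]
finger_gap: 11.0
```

Run:
```python
from h import *
o=get_obs(); print(o['time'],o['tcp_pos'],yaw(o),o['force'],o['ft_torque'],o['finger_gap'],o['joint_pos'])
```

```text
24.55 [554.1098 239.0957  98.1502] 100.01130058273083 [-7.2297 12.8561  6.5898] [4.3939 2.831  0.0065] 11.044267351118526 [ 0.663   0.4346 -0.0047 -0.0057 -1.125  -2.0566]
```

>>> {"op": "arm_command", "data": {"moves": [[0, 0, 0, 0, 0, 0], [0, 0, 0, 0, 0, 0], [0, 0, 0, 0, 0, 0], [0, 0, 0.05, 0, 0, 0], [0, 0, 0.15, 0, 0, 0], [0, 0, 0.3, 0, 0, 0], [0, 0, 0.45, 0, 0, 0], [-0.1, 0.2, 0.5, 0, 0, 0], [-0.2, 0.4, 0.5, 0, 0, 0], [-0.2, 0.4, 0.5, 0, 0, 0]], "hand": -0.3}}

```text
time: 25.55
tcp_pos: [493.7, 356.0, 247.3]
tcp_rot: [0.0, -0.087, 0.996, 0.0]
force: [1.0, -0.5, -0.2]
finger_gap: 29.9
```

>>> {"op": "arm_command", "data": {"moves": [[-0.4, 0.2, 0, 0, 0, 0], [-0.4, 0.4, 0, 0, 0, 0], [-0.5, 0.5, 0, 0, 0, 0], [-0.5, 0.5, 0, 0, 0, 0], [-0.5, 0.5, 0, 0, 0, 0]]}}

```text
time: 26.05
tcp_pos: [341.7, 507.0, 245.9]
tcp_rot: [-0.0, -0.089, 0.996, -0.0]
force: [0.7, -0.5, -0.2]
finger_gap: 29.8
```

Run:
```python
from h import *
o=get_obs(); print(o['time'],o['tcp_pos'],o['force'])
t=read_camera('top');s=read_camera('scene');cv2.imwrite('pics/t6.png',t)
cv2.imwrite('pics/f6.png',np.vstack([np.hstack([cv2.resize(t[250:350,105:255],(400,267),interpolation=3),cv2.resize(s[170:270,410:560],(400,267),interpolation=3)]),np.hstack([cv2.resize(t,(400,300)),cv2.resize(s,(400,300))])]))
a=cv2.imread('pics/top0.png')
for n,(x,y) in dict(glue=(188,205),pot=(319,190),tart=(387,192)).items(): print(n,cv2.absdiff(a,t)[y-25:y+25,x-25:x+25].mean())
```

```text
26.05 [341.6506 506.9706 245.9282] [ 0.7086 -0.5275 -0.1599]
glue 1.9913333333333334
pot 2.0798666666666668
tart 2.0534666666666666
```

View pics/f6.png

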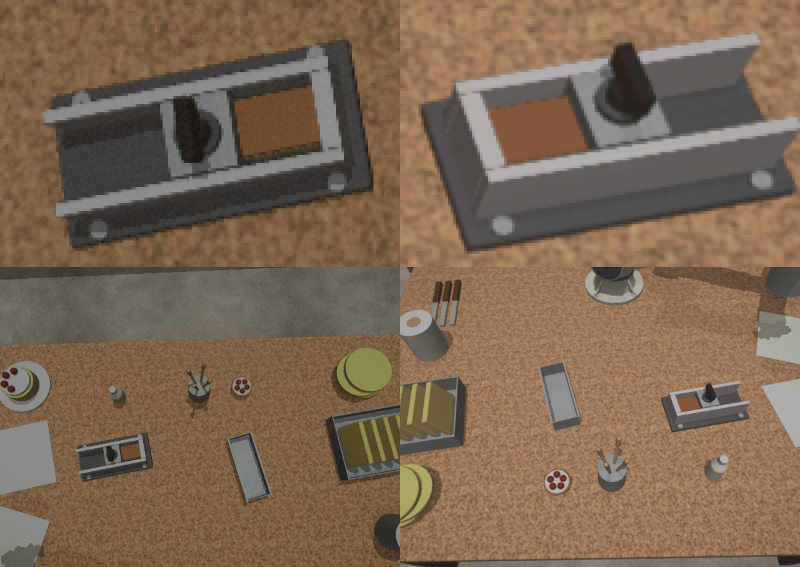

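```bash
python3 -c "
from rig import *
print(finish_job())"
```

```text
the job is handed in; nothing more can be done
None
```

The cake bar is locked in the jig, and I handed the job in at about 26 s of the 72 s allowed. The interface reported no verdict.

- **Steps:**
  1. I turned the knob about 80° to free the jaw and slid it fully open.
  2. I lifted the bar out of the tin by its width, set it on the bench and took it again by its length.
  3. I lowered it into the channel until it just touched (about 5 N), then let go.
  4. I pushed the jaw up until it stalled on the bar at about 12 N, turned the knob fully tight, released it and moved the arm clear.
- **Last checks:**
  - Before I released the knob, the tool angle put its bar about 0.4° from straight across the channel.
  - The tool's stall position put the jaw gap at about 60 mm, the length of the bar.
  - The last top and scene pictures show the bar lengthways and crust up, between stop and jaw with no visible gap.
  - The tart, glue bottle and brush pot show no visible change from the first picture.
- **Limits:** No check failed. I read the final snugness and lock from force, tool position and pictures. I did not tug-test the jaw.

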